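Sweep the offcuts off the carving board

TASK

Clear the carving board: use the fingertips to sweep the three dark wood offcuts across the board and off its edge so that all three drop into the red scrap tray. Only push them: do not pick up, pinch or lift anything. Leave the little gnome standing where it is on the board, do not disturb the knife or the wax jar, and finish with the hand clear.

Things in the scene. Friction and masses are not known exactly. Their poses are not given: they have to be found in the camera images.
- carving_board: Fixed flat plywood carving board, 250 mm (its x) by 200 mm (its y) by 40 mm thick, lying on the bench. Origin at the centre of its underside, its x axis points roughly away from the robot. No raised edges. A tray stands against each long side (+y and -y, 100 mm from the centre); which tray is on which side varies.
- scrap_tray: Fixed empty open RED scrap tray, outer size 250 mm (its x, parallel to the board's x) by 90 mm (y) by 38 mm high, walls and floor 4 mm thick. Origin at the centre of its underside, 145 mm from the board's centre along the board's +y or -y. Its rim is 2 mm below the board's top and a long wall touches the board, so a piece swept over that edge drops in.
- tool_tray: Fixed open BLUE plastic tray of the same size as the scrap tray, on the board's other side, with three carving tools with wooden handles lying in it. Nothing goes in here.
- step_mid (a point): Middle of the stepped dark-wood offcut (footprint 30 x 24 mm, 10 mm high, with a 16 mm long step on one half to 20 mm high), 12 g or so, loose on the board. The point is 9 mm above its underside.
- dowel_mid (a point): Middle of the dark-wood dowel end, a disc 26 mm in diameter and 18 mm high standing on its flat face, 12 g or so, loose on the board. The point is 9 mm above its underside.
- block_mid (a point): Middle of the dark-wood block offcut with a saw cut across its top (30 x 24 x 18 mm), 12 g or so, loose on the board. The point is 9 mm above its underside.
- figure: Finished carved gnome standing loose on the board among the offcuts: blue coat 28 mm in diameter, pale head, pointed red hat, 55 mm tall, 50 g. Origin at the centre of its underside. The three offcuts and the gnome stand in four rows 52 mm apart along the board's x (each to within 3 mm), in any order, each within 33 mm of the board's middle line in y.
- knife: Carving knife lying loose on the bench beyond the board's far edge: wooden handle 105 mm long and 22 mm thick, steel blade 65 mm long. Origin on the bench below the front part of the handle; x points along the blade.
- wax_jar: Closed wax jar standing loose on the bench beyond the board's far edge, 52 mm in diameter, 55 mm tall, brass cap. Origin at the centre of its underside.
- offcut_step: The step offcut itself; origin at the centre of its underside (see point step_mid).
- offcut_dowel: The dowel offcut itself; origin at the centre of its underside (see point dowel_mid).
- offcut_block: The block offcut itself; origin at the centre of its underside (see point block_mid).

How it is judged (in metres and radians):
At the end, for the whole second after the job is handed in: All three offcuts lie at rest inside the red tray, down in it (middle lower than 42 mm above the bench and inside the walls), and the gnome stands upright within 12 mm of where it began (x of step_mid in the frame of scrap_tray between -0.122 and 0.122 m and y of step_mid in the frame of scrap_tray between -0.042 and 0.042 m and height (world z) of each of step_mid, dowel_mid, block_mid below 0.042 m and linear speed of each of offcut_step, offcut_dowel, offcut_block below 0.02 m/s and x of dowel_mid in the frame of scrap_tray between -0.122 and 0.122 m and y of dowel_mid in the frame of scrap_tray between -0.042 and 0.042 m and x of block_mid in the frame of scrap_tray between -0.122 and 0.122 m and y of block_mid in the frame of scrap_tray between -0.042 and 0.042 m and distance of figure from where it was at the start of the episode below 0.012 m and angle between figure's own z axis and vertical below 0.15 rad); the robot touches nothing.
It fails at once if an offcut is lifted off the board (its middle more than 23 mm above the board's top) (height (world z) of any of step_mid, dowel_mid, block_mid above 0.063 m).
It fails at once if an offcut is pinched, squeezed or pressed hard by the fingers (more than 15 N) (contact force between the fingers and offcut_step above 15 N or contact force between the fingers and offcut_dowel above 15 N or contact force between the fingers and offcut_block above 15 N).
It fails at once if the gnome is shifted by more than 12 mm or tipped (distance of figure from where it was at the start of the episode above 0.012 m or angle between figure's own z axis and vertical above 0.25 rad).
It fails at once if the knife is shifted by more than 15 mm (distance of knife from where it was at the start of the episode above 0.015 m).
It fails at once if the wax jar is shifted by more than 15 mm (distance of wax_jar from where it was at the start of the episode above 0.015 m).
It also fails if it takes over 58 s, if anything falls off the work surface, if the arm or the gripper's body presses on something with over 40 N, if the wrist force passes 120 N, or if a joint passes its speed limit or range.

ROBOT

A 7-joint arm with a two-finger parallel gripper is mounted at the origin on the work surface. World frame = base frame: x ahead of the robot, y to its left, z up, the work surface at z = 0. Lengths are in mm, angles in rad, forces in N, time in s.
With the tool pointing down it reaches from about 350 to 900 mm from the base axis. Payload 7.2 kg.
Tool frame: the origin (TCP) lies midway between the tips of the shut fingers; the grasp point (between the pads) lies 19 mm behind it; z points along the fingers, y is the line along which they close (so a half turn about z gives the same grasp; the last joint's range is limited). The gripper opens to 85 mm and grips with 20 to 120 N. Pads are 22 mm wide; open, the fingers measure 114 mm over their backs; the gripper's body (76 mm by 85 mm) begins 54 mm behind the grasp point. The pads swing forward as they close: fully open they stand 13 mm farther back than shut.
Start: joints at [1.276, 0.411, -0.013, 1.596, 0.006, 1.134, -0.082], TCP at [140.525, -609, 231.297] pointing down, gripper open.
Joint ranges: [-2.95, 2.95], [-0.29, 1.99], [-1.47, 1.44], [0.14, 2.54], [-1.03, 4.17], [0.13, 1.85], [-2.86, 2.86]. Speed limits (rad/s): [2.39, 2.39, 3.01, 3.01, 3.14, 3.14, 3.14].

INTERFACE

Orientations are given as a unit quaternion [x, y, z, w].
In Python, from cell import manip gives the robot as it stands.
- The arm moves only by the tool drive_tool, never from a script. Its argument "steps" is a list of rows, each an object of numbers: "dx", "dy", "dz": the shift along the tool's x, y, z in mm; "ax", "ay", "az": the turn, a rotation vector about the tool's x, y, z in units of 5 degrees (1.0 is 5 degrees); "jaw": the finger opening in mm, from 0 to 85.4. In form: [{"dx": .., "dy": .., "dz": .., "ax": .., "ay": .., "az": .., "jaw": ..}, ...]. A call has exactly 10 rows; each row shifts and turns the commanded pose from where the row before left it, along the tool's axes as they then stand; what a row does not reach is not made up. A row lasts 1/8 s, in which the tool goes at most 62.5 mm and 10.7 degrees, less where a joint would pass 70% of its speed; a pose out of reach is approached as far as the arm can. A call with a gripper value outside its range is refused whole. The fingers move at their own pace and stop on an object; the grip force is fixed at half the most. Time passes only in rows, so rows that do not move let the fingers close, or fill a call up. It gives the time, the measured TCP pose, the force, the opening and the grip force at its end, in the units of the state.
- manip.read_state(): the state, without advancing time (a new reading comes with each control period).
- manip.get_image(name): name is "scene" or "top"; returns (picture, depth): 420x560x3 uint8, red, green, blue; 420x560 float32, mm along the optical axis (not along the pixel's ray), 0 where there is no reading.
- manip.camera_model(name): a dict with "fx", "fy", "cx", "cy" (pixels), "world_to_cam" (4x4, takes a point from world to camera coordinates). Camera axes: x right, y up, looking along -z (the intrinsics and any distortion apply to the point x, -y, -z); pixel columns grow to the right and rows downward; lengths in mm; the calibration is good to about 2 mm. A picture is of the moment at which its call begins. camera_model takes no time and is no camera call.
- manip.sign_off(): hands the job in; it is judged then, once.
The state is a dict: "time_s": time; "joints": joint angles; "joint_vel": joint speeds; "effort": joint torques, N m; "tool_pos": TCP position; "eef_rot": TCP orientation; "ft_force": force on the tool from outside, world axes, zero at the start; "torque": the same for the moment, N m; "gripper_width": finger opening in mm; "grasp_force": force on a finger pad.
Only numpy, scipy, OpenCV 4.12 (cv2) and the standard library are available. Lean on these libraries where they do the work, as an engineer would, in place of code of your own. Each camera call takes 0.05 s, during which the arm holds its last target. There are 200 camera calls.

## Working session

There is one attempt and no reset: what is moved stays moved. The work goes in short steps, Python scripts to look and compute and a tool call to move; the robot and the scene stay as the last step left them, time stands still between calls to the robot, and variables do not carry over. Pictures are saved under pics/ and viewed, at most 10 in all, crops included, and the job is handed in when it is done.

Besides the shell and the picture viewer there is one more tool, called after "Call:" as name([rows], argument=value, ...), one row to a line, values as JSON. drive_tool: Moves the arm, as the interface text tells. Its arguments: {"type":"object","properties":{"steps":{"type":"array"}},"required":["steps"]}

```bash
mkdir -p pics
cat > h.py <<'E'
import numpy as np,cv2
from cell import manip
def cam(n):
    m=manip.camera_model(n);return m,np.array(m["world_to_cam"])
def unproj(n,D,u,v,z=None):
    m,T=cam(n);R=np.linalg.inv(T)
    r=np.array([(u-m["cx"])/m["fx"],-(v-m["cy"])/m["fy"],-1.0])
    if z is None: p=r*D[int(v),int(u)];return (R@np.r_[p,1])[:3]
    o=R[:3,3];d=R[:3,:3]@r;return o+d*(z-o[2])/d[2]
E
python3 - <<'E'
from h import *
for n in("top","scene"):
    im,D=manip.get_image(n);np.save(f"{n}.npy",D);cv2.imwrite(f"pics/{n}0.png",im[:,:,::-1]);np.save(f"{n}im.npy",im)
    print({k:v for k,v in manip.camera_model(n).items()})
s=manip.read_state();print(s["tool_pos"],s["eef_rot"],s["time_s"],s["gripper_width"])
E
```

```text
{'fx': 506.4478868252067, 'fy': 506.4478868252067, 'cx': 269.78745355337134, 'cy': 202.6752748989245, 'world_to_cam': array([[-1.78471412e-02, -9.99437780e-01, -2.83831373e-02,
         5.31009059e+01],
       [ 9.87007717e-01, -2.21445947e-02,  1.59139507e-01,
        -6.24961623e+02],
       [-1.59678569e-01, -2.51741903e-02,  9.86848020e-01,
        -7.12469438e+02],
       [ 0.00000000e+00,  0.00000000e+00,  0.00000000e+00,
         1.00000000e+00]])}
{'fx': 505.90276105729555, 'fy': 505.90276105729555, 'cx': 281.8805214694234, 'cy': 206.20266189343977, 'world_to_cam': array([[-5.98566111e-01,  8.01073134e-01, -6.66873832e-04,
         3.43016058e+02],
       [-5.53412026e-01, -4.12910239e-01,  7.23353485e-01,
         2.86538135e+02],
       [ 5.79183684e-01,  4.33343938e-01,  6.90477582e-01,
        -1.16719691e+03],
       [ 0.00000000e+00,  0.00000000e+00,  0.00000000e+00,
         1.00000000e+00]])}
[ 140.43511766 -608.56860969  230.54102246] [ 9.93573678e-01  1.13184940e-01 -1.31404944e-04 -7.05974443e-04] 0.1 85.4729811387388
```

View pics/top0.png

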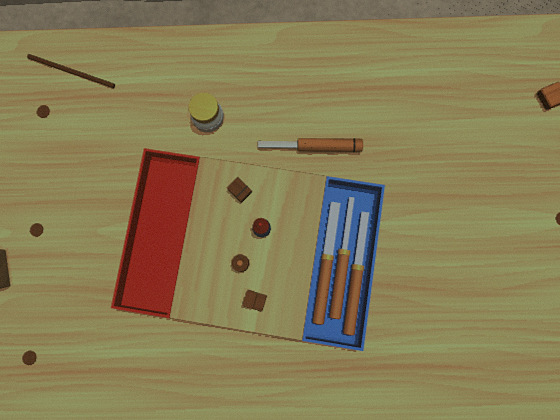

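View pics/scene0.png

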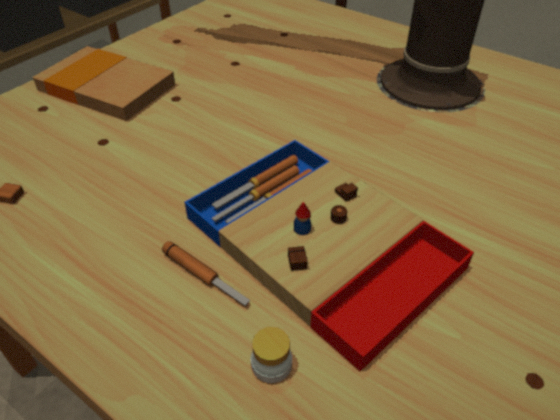

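The top view shows the red tray on the left (+y). On the board, from far to near, are an offcut at (239,189), the gnome at (261,228), the dowel at (240,263) and an offcut at (254,300). The jar is at (205,112) and the knife at (258–362,145). The scene view agrees with this.

Run:
```python
from h import *
D=np.load("top.npy");im=np.load("topim.npy")
# world coords of all depth pixels
def cloud(n):
    D=np.load(n+".npy");m,T=cam(n);R=np.linalg.inv(T)
    v,u=np.mgrid[:420,:560];P=np.stack([(u-m["cx"])/m["fx"]*D,-(v-m["cy"])/m["fy"]*D,-D],-1)
    return P@R[:3,:3].T+R[:3,3]
Q=cloud("top");S=cloud("scene");ims=np.load("sceneim.npy")
# board corners on z=40
C=[unproj("top",D,u,v,40) for u,v in((198,157),(326,178),(303,341),(170,319))]
for c in C:print("board",c.round(1))
c=np.mean(C,0);ex=(C[0]+C[1]-C[2]-C[3])[:2];ex/=np.linalg.norm(ex);ey=np.array([-ex[1],ex[0]])
print("ctr",c,"yaw",np.degrees(np.arctan2(ex[1],ex[0])))
for nm,Q_,pts in(("top",Q,((239,189),(261,228),(240,263),(254,300))),("scene",S,((297,258),(302,220),(339,213),(346,190)))):
  for u,v in pts:
    w=Q_[v-22:v+23,u-22:u+23].reshape(-1,3);d=(w-c)[:,:2];k=(w[:,2]>46)&(w[:,2]<110)&(abs(d@ey)<95)&(np.hypot(*(w-Q_[v,u])[:,:2].T)<24)
    w=w[k];b=np.stack([(w-c)[:,:2]@ex,(w-c)[:,:2]@ey],1)
    print(nm,u,v,len(w),"zmax",w[:,2].max().round(1),"mid",((w.min(0)+w.max(0))/2).round(1),"bx",b.min(0).round(1),b.max(0).round(1))
for nm,Q_,(u,v),r in(("jar",Q,(205,112),30),("knife",Q,(330,145),70)):
    w=Q_[v-r:v+r,u-r:u+r].reshape(-1,3);w=w[(w[:,2]>8)&((w-c)[:,:2]@ex>130)];print(nm,w.min(0).round(),w.max(0).round())
print("blade",unproj("top",D,258,145,5))
a=cv2.resize(im[165:325,190:300],None,fx=4,fy=4,interpolation=2)[:600,:,::-1]
b=cv2.resize(ims[170:280,260:370],None,fx=3.2,fy=3.2,interpolation=2)[:,:,::-1]
o=np.zeros((600,800,3),np.uint8);o[:a.shape[0],:440]=a[:600];o[:352,440:792]=b;cv2.imwrite("pics/crop.png",o)
```

```text
board [702.2 151.3  40. ]
board [664.1 -46.3  40. ]
board [421.8  -4.1  40. ]
board [456.3 191.8  40. ]
ctr [561.11883068  73.20675428  40.        ] yaw -9.607798374341668
top 239 189 339 zmax 60.6 mid [647.4  86.6  53.5] bx [65.1  9.6] [100.3  45.9]
top 261 228 276 zmax 95.2 mid [587.8  54.3  71.4] bx [ 17.2 -27.4] [42.  -0.5]
top 240 263 247 zmax 60.2 mid [537.   86.6  53.6] bx [-38.6  -3.4] [-13.4  21.9]
top 254 300 349 zmax 62.9 mid [482.2  66.7  54.5] bx [-90.1 -35.6] [-63.4  -4. ]
scene 297 258 373 zmax 59.3 mid [652.   84.8  52.7] bx [69.6  7.7] [105.6  45.5]
scene 302 220 411 zmax 94.4 mid [595.3  52.9  70.2] bx [ 24.1 -27.1] [48.9 -0.9]
scene 339 213 229 zmax 59.0 mid [541.3  84.4  52.6] bx [-34.9  -5.9] [-7.9 21.1]
scene 346 190 221 zmax 60.8 mid [487.5  65.2  53.4] bx [-85.9 -36.2] [-58.5  -4.3]
jar [754. 116.   9.] [803. 169.  57.]
knife [ 712. -108.    8.] [736.  56.  24.]
blade [728.94821504  59.19414635   5.        ]
```

View pics/crop.png

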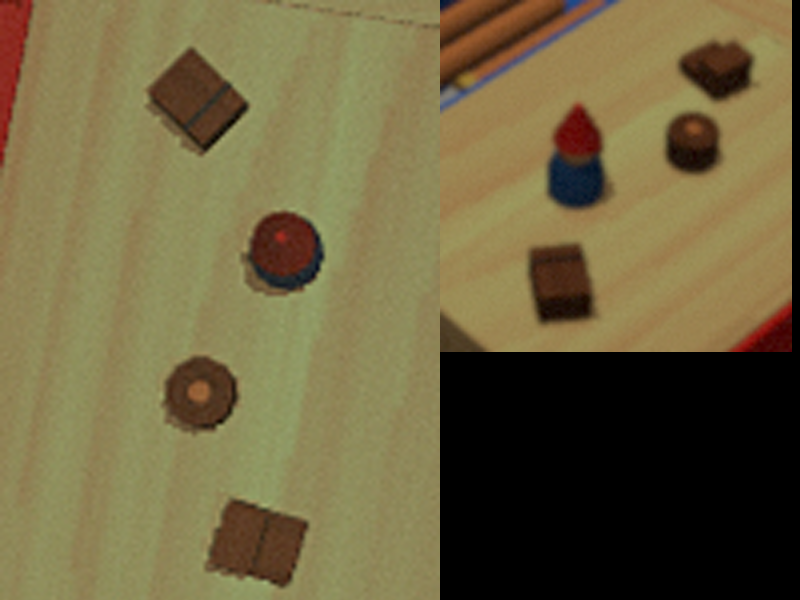

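The far offcut is the block (saw cut), the near one is the step, and the dowel and gnome stand between them. I'll push along the board's +y with the jaw about 12 mm open so both tips bear on the piece, starting with the step. First I turn the tool so its x axis lies along the board's +y.

Call:
drive_tool([
  {"az": -1.93, "jaw": 12},
  {"az": -1.93, "jaw": 12},
  {"az": -1.93, "jaw": 12},
  {"az": -1.93, "jaw": 12},
  {"az": -1.93, "jaw": 12},
  {"az": -1.93, "jaw": 12},
  {"az": -1.93, "jaw": 12},
  {"dx": 56, "dy": 19, "jaw": 12},
  {"dx": 56, "dy": 19, "jaw": 12},
  {"dx": 56, "dy": 19, "jaw": 12},
])

```text
validation failed for argument at $.st...
```

```bash
cat > rel.py <<'E'
from h import *
from scipy.spatial.transform import Rotation as R
s=manip.read_state();p=np.array(s["tool_pos"]);r=R.from_quat(s["eef_rot"]);M=r.as_matrix()
print(p.round(1),"t",s["time_s"],"xang",np.degrees(np.arctan2(M[1,0],M[0,0])).round(2),"z",M[:,2].round(3),"w",s["gripper_width"],"q7",s["joints"][6])
a=np.radians(80.4);e=np.array([np.cos(a),np.sin(a)])
for n,q,d in(("step",(485,66),45),("dowel",(539,85.5),45),("block",(650,86),48)):
    t=np.r_[np.array(q)-d*e,44.5];print(n,"start",t.round(1),"tool shift",(M.T@(t-p)).round(1),"push len",(104-((np.array(q)-(563,72.7))@e-d)).round(1))
E
python3 rel.py
```

```text
[ 140.4 -608.6  230.5] t 0.1 xang 13.0 z [-0.     0.001 -1.   ] w 85.4729811387388 q7 -0.08223973456219673
step start [477.5  21.6  44.5] tool shift [ 470.2 -538.   186.8] push len 168.6
dowel start [531.5  41.1  44.5] tool shift [ 527.2 -544.8  186.8] push len 140.4
block start [642.   38.7  44.5] tool shift [ 634.3 -517.6  186.7] push len 124.4
```

Call:
drive_tool([
  {"dx": 0, "dy": 0, "dz": 0, "ax": 0, "ay": 0, "az": -1.93, "jaw": 12},
  {"dx": 0, "dy": 0, "dz": 0, "ax": 0, "ay": 0, "az": -1.93, "jaw": 12},
  {"dx": 0, "dy": 0, "dz": 0, "ax": 0, "ay": 0, "az": -1.93, "jaw": 12},
  {"dx": 0, "dy": 0, "dz": 0, "ax": 0, "ay": 0, "az": -1.93, "jaw": 12},
  {"dx": 0, "dy": 0, "dz": 0, "ax": 0, "ay": 0, "az": -1.93, "jaw": 12},
  {"dx": 0, "dy": 0, "dz": 0, "ax": 0, "ay": 0, "az": -1.93, "jaw": 12},
  {"dx": 0, "dy": 0, "dz": 0, "ax": 0, "ay": 0, "az": -1.93, "jaw": 12},
  {"dx": 56, "dy": 19, "dz": 0, "ax": 0, "ay": 0, "az": 0, "jaw": 12},
  {"dx": 56, "dy": 19, "dz": 0, "ax": 0, "ay": 0, "az": 0, "jaw": 12},
  {"dx": 56, "dy": 19, "dz": 0, "ax": 0, "ay": 0, "az": 0, "jaw": 12},
])

```text
time_s: 1.35
tool_pos: [224.9, -450.8, 230.9]
eef_rot: [0.763, 0.646, 0.0, -0.0]
ft_force: [1.0, -0.7, 0.7]
gripper_width: 11.8
grasp_force: 0.0
```

```bash
python3 rel.py
```

```text
[ 224.9 -450.8  230.9] t 1.35 xang 80.53 z [-0.     0.001 -1.   ] w 11.775531508145479 q7 0.7642198338852951
step start [477.5  21.6  44.5] tool shift [507.4 171.4 186.6] push len 168.6
dowel start [531.5  41.1  44.5] tool shift [535.6 221.5 186.6] push len 140.4
block start [642.   38.7  44.5] tool shift [551.3 330.9 186.6] push len 124.4
```

Call:
drive_tool([
  {"dx": 56, "dy": 19, "dz": 8, "ax": 0, "ay": 0, "az": 0, "jaw": 12},
  {"dx": 56, "dy": 19, "dz": 8, "ax": 0, "ay": 0, "az": 0, "jaw": 12},
  {"dx": 56, "dy": 19, "dz": 8, "ax": 0, "ay": 0, "az": 0, "jaw": 12},
  {"dx": 56, "dy": 19, "dz": 8, "ax": 0, "ay": 0, "az": 0, "jaw": 12},
  {"dx": 56, "dy": 19, "dz": 8, "ax": 0, "ay": 0, "az": 0, "jaw": 12},
  {"dx": 56, "dy": 19, "dz": 8, "ax": 0, "ay": 0, "az": 0, "jaw": 12},
  {"dx": 56, "dy": 19, "dz": 8, "ax": 0, "ay": 0, "az": 0, "jaw": 12},
  {"dx": 56, "dy": 19, "dz": 8, "ax": 0, "ay": 0, "az": 0, "jaw": 12},
  {"dx": 50, "dy": 16, "dz": 8, "ax": 0, "ay": 0, "az": 0, "jaw": 12},
  {"dx": 0, "dy": 0, "dz": 0, "ax": 0, "ay": 0, "az": 0, "jaw": 12},
])

```text
time_s: 2.6
tool_pos: [472.6, 15.5, 158.8]
eef_rot: [0.761, 0.649, 0.001, -0.001]
ft_force: [-1.1, -1.1, 0.6]
gripper_width: 11.8
grasp_force: 0.0
```

```bash
python3 rel.py
```

```text
[472.6  15.5 158.8] t 2.6 xang 80.94 z [-0.     0.003 -1.   ] w 11.79137888873846 q7 -0.5365000120613812
step start [477.5  21.6  44.5] tool shift [  6.5   4.  114.3] push len 168.6
dowel start [531.5  41.1  44.5] tool shift [ 34.3  54.2 114.3] push len 140.4
block start [642.   38.7  44.5] tool shift [ 49.2 163.7 114.3] push len 124.4
```

Call:
drive_tool([
  {"dx": 0, "dy": 3, "dz": 20, "ax": 0, "ay": 0, "az": 0, "jaw": 12},
  {"dx": 0, "dy": 0, "dz": 20, "ax": 0, "ay": 0, "az": 0, "jaw": 12},
  {"dx": 0, "dy": 0, "dz": 15, "ax": 0, "ay": 0, "az": 0, "jaw": 12},
  {"dx": 0, "dy": 0, "dz": 15, "ax": 0, "ay": 0, "az": 0, "jaw": 12},
  {"dx": 0, "dy": 0, "dz": 10, "ax": 0, "ay": 0, "az": 0, "jaw": 12},
  {"dx": 0, "dy": 0, "dz": 10, "ax": 0, "ay": 0, "az": 0, "jaw": 12},
  {"dx": 0, "dy": 0, "dz": 10, "ax": 0, "ay": 0, "az": 0, "jaw": 12},
  {"dx": 0, "dy": 0, "dz": 5, "ax": 0, "ay": 0, "az": 0, "jaw": 12},
  {"dx": 0, "dy": 0, "dz": 0, "ax": 0, "ay": 0, "az": 0, "jaw": 12},
  {"dx": 0, "dy": 0, "dz": 0, "ax": 0, "ay": 0, "az": 0, "jaw": 12},
])

```text
time_s: 3.85
tool_pos: [475.1, 10.6, 54.6]
eef_rot: [0.763, 0.646, 0.0, 0.0]
ft_force: [0.5, 0.2, 1.0]
gripper_width: 12.0
grasp_force: 0.0
```

```bash
python3 rel.py; python3 -c "
from h import *
im,D=manip.get_image('top');a=cv2.resize(im[140:350,150:350],None,fx=2.5,fy=2.5)[:,:,::-1]
im,D=manip.get_image('scene');b=cv2.resize(im[160:300,260:370],(300,382))[:,:,::-1]
o=np.zeros((525,800,3),np.uint8);o[:,:500]=a;o[:382,500:]=b;cv2.imwrite('pics/c1.png',o)"
```

```text
[475.1  10.6  54.6] t 3.85 xang 80.55 z [ 0.001 -0.    -1.   ] w 11.958984978333083 q7 -0.6828248073054731
step start [477.5  21.6  44.5] tool shift [11.3  0.6 10.1] push len 168.6
dowel start [531.5  41.1  44.5] tool shift [39.4 50.6 10.1] push len 140.4
block start [642.   38.7  44.5] tool shift [ 55.1 160.   10.1] push len 124.4
```

View pics/c1.png

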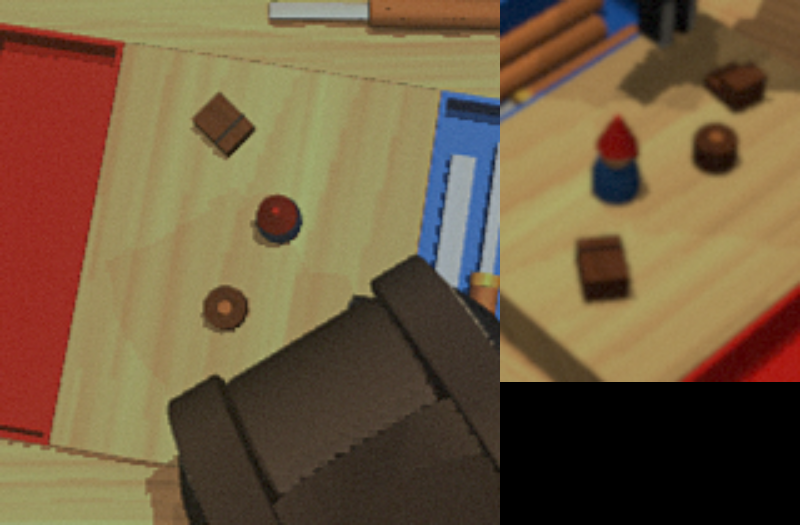

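The arm hides the step in the top view. The scene view shows the fingers at about (670,20) behind the step at (735,85), with the gnome, dowel and block unmoved. I'll lower the last 10 mm and push.

Call:
drive_tool([
  {"dx": 0, "dy": 0, "dz": 5, "ax": 0, "ay": 0, "az": 0, "jaw": 12},
  {"dx": 0, "dy": 0, "dz": 5, "ax": 0, "ay": 0, "az": 0, "jaw": 12},
  {"dx": 10, "dy": 0, "dz": 0, "ax": 0, "ay": 0, "az": 0, "jaw": 12},
  {"dx": 10, "dy": 0, "dz": 0, "ax": 0, "ay": 0, "az": 0, "jaw": 12},
  {"dx": 10, "dy": 0, "dz": 0, "ax": 0, "ay": 0, "az": 0, "jaw": 12},
  {"dx": 10, "dy": 0, "dz": 0, "ax": 0, "ay": 0, "az": 0, "jaw": 12},
  {"dx": 10, "dy": 0, "dz": 0, "ax": 0, "ay": 0, "az": 0, "jaw": 12},
  {"dx": 10, "dy": 0, "dz": 0, "ax": 0, "ay": 0, "az": 0, "jaw": 12},
  {"dx": 10, "dy": 0, "dz": 0, "ax": 0, "ay": 0, "az": 0, "jaw": 12},
  {"dx": 10, "dy": 0, "dz": 0, "ax": 0, "ay": 0, "az": 0, "jaw": 12},
])

```text
time_s: 5.2
tool_pos: [488.1, 90.1, 44.3]
eef_rot: [0.763, 0.646, 0.0, 0.0]
ft_force: [-0.4, 0.2, 0.5]
gripper_width: 12.2
grasp_force: 0.1
```

```bash
python3 rel.py|head -2; python3 -c "
from h import *
im,D=manip.get_image('top');a=cv2.resize(im[140:350,150:350],None,fx=2.5,fy=2.5)[:,:,::-1]
im,D=manip.get_image('scene');b=cv2.resize(im[160:300,300:410],(300,382))[:,:,::-1]
o=np.zeros((525,800,3),np.uint8);o[:,:500]=a;o[:382,500:]=b;cv2.imwrite('pics/c2.png',o)"
```

```text
[488.1  90.1  44.3] t 5.2 xang 80.54 z [ 0. -0. -1.] w 12.245110276478453 q7 -0.8543264047327749
step start [477.5  21.6  44.5] tool shift [-69.2   0.8  -0.2] push len 168.6
```

View pics/c2.png

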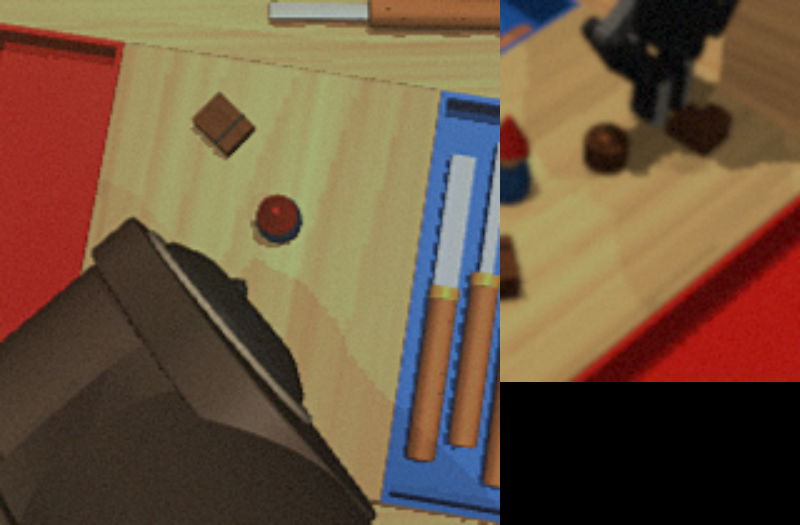

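The scene view shows the step just ahead of the fingertips at (700,128), clear of the dowel at (605,148). I'll push another 100 mm.

Call:
drive_tool([
  {"dx": 10, "dy": 0, "dz": 0, "ax": 0, "ay": 0, "az": 0, "jaw": 12},
  {"dx": 10, "dy": 0, "dz": 0, "ax": 0, "ay": 0, "az": 0, "jaw": 12},
  {"dx": 10, "dy": 0, "dz": 0, "ax": 0, "ay": 0, "az": 0, "jaw": 12},
  {"dx": 10, "dy": 0, "dz": 0, "ax": 0, "ay": 0, "az": 0, "jaw": 12},
  {"dx": 10, "dy": 0, "dz": 0, "ax": 0, "ay": 0, "az": 0, "jaw": 12},
  {"dx": 10, "dy": 0, "dz": 0, "ax": 0, "ay": 0, "az": 0, "jaw": 12},
  {"dx": 10, "dy": 0, "dz": 0, "ax": 0, "ay": 0, "az": 0, "jaw": 12},
  {"dx": 10, "dy": 0, "dz": 0, "ax": 0, "ay": 0, "az": 0, "jaw": 12},
  {"dx": 10, "dy": 0, "dz": 0, "ax": 0, "ay": 0, "az": 0, "jaw": 12},
  {"dx": 10, "dy": 0, "dz": 0, "ax": 0, "ay": 0, "az": 0, "jaw": 12},
])

```text
time_s: 6.55
tool_pos: [504.5, 188.7, 44.3]
eef_rot: [0.763, 0.646, -0.0, -0.0]
ft_force: [-0.4, 0.3, -0.2]
gripper_width: 12.2
grasp_force: 0.0
```

```bash
python3 rel.py; python3 -c "
from h import *
im,D=manip.get_image('scene');b=cv2.resize(im[140:360,280:490],None,fx=2.5,fy=2.5)[:,:,::-1]
cv2.imwrite('pics/c3.png',b)"
```

```text
[504.5 188.7  44.3] t 6.55 xang 80.54 z [-0.  0. -1.] w 12.231018826969386 q7 -1.015922636370811
step start [477.5  21.6  44.5] tool shift [-169.3    0.8   -0.2] push len 168.6
dowel start [531.5  41.1  44.5] tool shift [-141.2   50.9   -0.2] push len 140.4
block start [642.   38.7  44.5] tool shift [-125.4  160.3   -0.2] push len 124.4
```

View pics/c3.png

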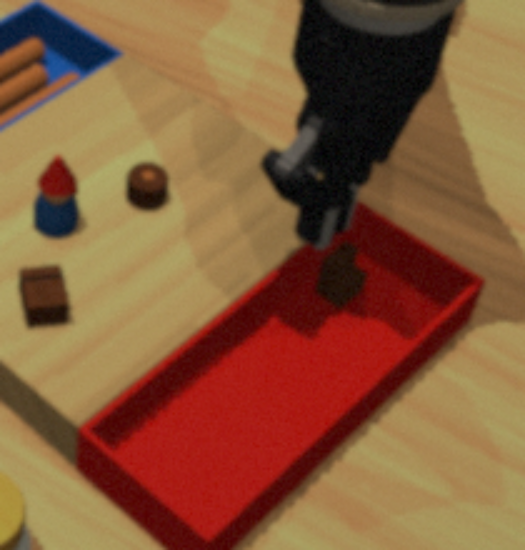

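The step is now in the red tray at crop (340,275), possibly leaning on the board-side wall. I'll lift, move behind the dowel's row and check the step once the arm is clear.

Call:
drive_tool([
  {"dx": 0, "dy": 0, "dz": -20, "ax": 0, "ay": 0, "az": 0, "jaw": 12},
  {"dx": 0, "dy": 0, "dz": -40, "ax": 0, "ay": 0, "az": 0, "jaw": 12},
  {"dx": 0, "dy": 0, "dz": -40, "ax": 0, "ay": 0, "az": 0, "jaw": 12},
  {"dx": -35, "dy": 10, "dz": 0, "ax": 0, "ay": 0, "az": 0, "jaw": 12},
  {"dx": -35, "dy": 10, "dz": 0, "ax": 0, "ay": 0, "az": 0, "jaw": 12},
  {"dx": -35, "dy": 10, "dz": 0, "ax": 0, "ay": 0, "az": 0, "jaw": 12},
  {"dx": -25, "dy": 10, "dz": 0, "ax": 0, "ay": 0, "az": 0, "jaw": 12},
  {"dx": -16, "dy": 11, "dz": 0, "ax": 0, "ay": 0, "az": 0, "jaw": 12},
  {"dx": 0, "dy": 0, "dz": 20, "ax": 0, "ay": 0, "az": 0, "jaw": 12},
  {"dx": 0, "dy": 0, "dz": 20, "ax": 0, "ay": 0, "az": 0, "jaw": 12},
])

```text
time_s: 7.85
tool_pos: [531.4, 35.5, 104.7]
eef_rot: [0.763, 0.646, 0.001, 0.0]
ft_force: [-0.4, -0.4, 0.4]
gripper_width: 12.0
grasp_force: 0.0
```

```bash
python3 rel.py; python3 -c "
from h import *
im,D=manip.get_image('scene');b=cv2.resize(im[140:360,280:490],None,fx=2.5,fy=2.5)[:,:,::-1]
cv2.imwrite('pics/c4.png',b)"
```

```text
[531.4  35.5 104.7] t 7.85 xang 80.51 z [ 0.001  0.    -1.   ] w 12.03594768132429 q7 -0.6465601049219719
step start [477.5  21.6  44.5] tool shift [-22.6 -51.   60.2] push len 168.6
dowel start [531.5  41.1  44.5] tool shift [ 5.6 -1.  60.2] push len 140.4
block start [642.   38.7  44.5] tool shift [ 21.4 108.4  60.4] push len 124.4
```

View pics/c4.png

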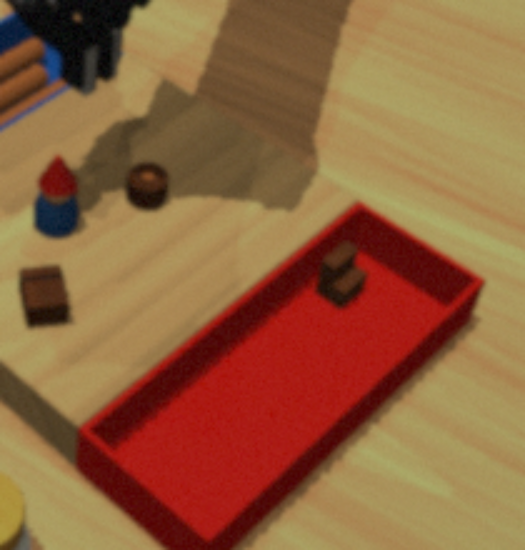

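The step lies inside the tray, next to the board-side wall at crop (340,275). Next is the dowel at (147,187): descend and push.

Call:
drive_tool([
  {"dx": 0, "dy": -1, "dz": 20, "ax": 0, "ay": 0, "az": 0, "jaw": 12},
  {"dx": 0, "dy": 0, "dz": 20, "ax": 0, "ay": 0, "az": 0, "jaw": 12},
  {"dx": 0, "dy": 0, "dz": 10, "ax": 0, "ay": 0, "az": 0, "jaw": 12},
  {"dx": 0, "dy": 0, "dz": 5, "ax": 0, "ay": 0, "az": 0, "jaw": 12},
  {"dx": 0, "dy": 0, "dz": 5, "ax": 0, "ay": 0, "az": 0, "jaw": 12},
  {"dx": 0, "dy": 0, "dz": 0, "ax": 0, "ay": 0, "az": 0, "jaw": 12},
  {"dx": 10, "dy": 0, "dz": 0, "ax": 0, "ay": 0, "az": 0, "jaw": 12},
  {"dx": 8, "dy": 0, "dz": 0, "ax": 0, "ay": 0, "az": 0, "jaw": 12},
  {"dx": 8, "dy": 0, "dz": 0, "ax": 0, "ay": 0, "az": 0, "jaw": 12},
  {"dx": 8, "dy": 0, "dz": 0, "ax": 0, "ay": 0, "az": 0, "jaw": 12},
])

```text
time_s: 9.15
tool_pos: [535.4, 70.1, 44.4]
eef_rot: [0.763, 0.647, 0.0, 0.0]
ft_force: [-0.6, 0.2, 0.1]
gripper_width: 11.9
grasp_force: 0.1
```

```bash
python3 rel.py; python3 -c "
from h import *
im,D=manip.get_image('scene');b=cv2.resize(im[140:360,280:490],None,fx=2.5,fy=2.5)[:,:,::-1]
cv2.imwrite('pics/c5.png',b)"
```

```text
[535.4  70.1  44.4] t 9.15 xang 80.57 z [ 0.  0. -1.] w 11.87825716949675 q7 -0.7715213912752252
step start [477.5  21.6  44.5] tool shift [-57.4 -49.2  -0.1] push len 168.6
dowel start [531.5  41.1  44.5] tool shift [-29.3   0.9  -0.1] push len 140.4
block start [642.   38.7  44.5] tool shift [-1.360e+01  1.103e+02 -1.000e-01] push len 124.4
```

View pics/c5.png

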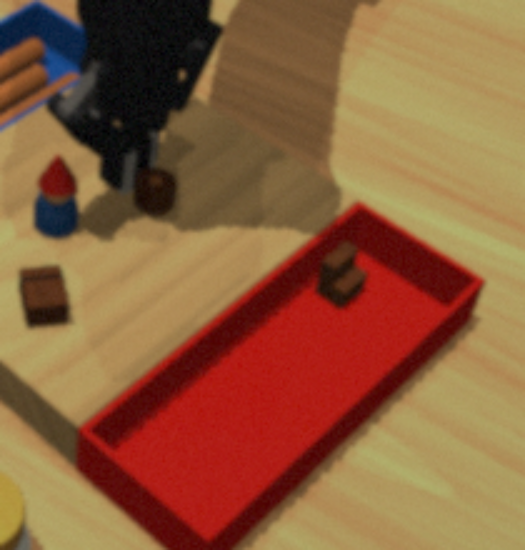

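The dowel at crop (155,190) is centred ahead of the tips and the gnome at (57,200) hasn't moved. I'll push the remaining 112 mm.

Call:
drive_tool([
  {"dx": 11, "dy": 0, "dz": 0, "ax": 0, "ay": 0, "az": 0, "jaw": 12},
  {"dx": 11, "dy": 0, "dz": 0, "ax": 0, "ay": 0, "az": 0, "jaw": 12},
  {"dx": 11, "dy": 0, "dz": 0, "ax": 0, "ay": 0, "az": 0, "jaw": 12},
  {"dx": 11, "dy": 0, "dz": 0, "ax": 0, "ay": 0, "az": 0, "jaw": 12},
  {"dx": 11, "dy": 0, "dz": 0, "ax": 0, "ay": 0, "az": 0, "jaw": 12},
  {"dx": 11, "dy": 0, "dz": 0, "ax": 0, "ay": 0, "az": 0, "jaw": 12},
  {"dx": 11, "dy": 0, "dz": 0, "ax": 0, "ay": 0, "az": 0, "jaw": 12},
  {"dx": 11, "dy": 0, "dz": 0, "ax": 0, "ay": 0, "az": 0, "jaw": 12},
  {"dx": 12, "dy": 0, "dz": 0, "ax": 0, "ay": 0, "az": 0, "jaw": 12},
  {"dx": 12, "dy": 0, "dz": 0, "ax": 0, "ay": 0, "az": 0, "jaw": 12},
])

```text
time_s: 10.45
tool_pos: [553.9, 180.6, 44.3]
eef_rot: [0.763, 0.646, 0.0, -0.0]
ft_force: [-0.4, 0.1, -1.0]
gripper_width: 12.3
grasp_force: 0.0
```

```bash
python3 rel.py
cat > tray.py <<'E'
from h import *
# dark (non red) pixels in tray and positions, via both cameras
for n in("scene","top"):
    im,D=manip.get_image(n);m,T=cam(n);R=np.linalg.inv(T)
    v,u=np.mgrid[:420,:560];P=np.stack([(u-m["cx"])/m["fx"]*D,-(v-m["cy"])/m["fy"]*D,-D],-1)@R[:3,:3].T+R[:3,3]
    a=np.radians(80.5);ey=np.array([np.cos(a),np.sin(a)]);ex=np.array([ey[1],-ey[0]]);d=P[:,:,:2]-(563,72.7)
    bx=d@ex;by=d@ey;i=im.astype(int)
    def rep(nm,k):
        c,l,st,ce=cv2.connectedComponentsWithStats(k.astype(np.uint8))
        for j in range(1,c):
            if st[j,4]>40:
                q=l==j;print(n,nm,ce[j].round(),st[j,4],"bx",bx[q].min().round(),bx[q].max().round(),"by",by[q].min().round(),by[q].max().round(),"z",P[q][:,2].min().round(),P[q][:,2].max().round())
    rep("tray",(abs(bx)<119)&(by>107)&(by<184)&(P[:,:,2]>8)&(P[:,:,2]<75))
    rep("board",(abs(bx)<123)&(abs(by)<97)&(P[:,:,2]>46)&(P[:,:,2]<110))
E
python3 tray.py
```

```text
[553.9 180.6  44.3] t 10.45 xang 80.54 z [ 0.  0. -1.] w 12.261825224241989 q7 -0.9405293699332281
step start [477.5  21.6  44.5] tool shift [-169.4  -49.2   -0.2] push len 168.6
dowel start [531.5  41.1  44.5] tool shift [-141.3    0.9   -0.2] push len 140.4
block start [642.   38.7  44.5] tool shift [-125.6  110.3   -0.2] push len 124.4
scene tray [444. 242.] 720 bx -119.0 -112.0 by 107.0 184.0 z 8.0 39.0
scene tray [391. 247.] 217 bx -38.0 -4.0 by 107.0 116.0 z 42.0 75.0
scene tray [416. 249.] 317 bx -90.0 -64.0 by 113.0 134.0 z 8.0 35.0
scene tray [392. 268.] 264 bx -36.0 -9.0 by 110.0 128.0 z 8.0 31.0
scene board [302. 219.] 405 bx 24.0 47.0 by -28.0 -1.0 z 46.0 95.0
scene board [297. 257.] 366 bx 68.0 104.0 by 8.0 46.0 z 46.0 60.0
top board [239. 189.] 339 bx 63.0 98.0 by 10.0 47.0 z 46.0 60.0
top board [261. 227.] 275 bx 15.0 40.0 by -27.0 -0.0 z 47.0 95.0
```

The dowel is in the tray at board (-22,119), z no higher than 31 mm, and the gnome hasn't moved. Now the block: lift clear, move over and descend.

Call:
drive_tool([
  {"dx": 0, "dy": 0, "dz": -30, "ax": 0, "ay": 0, "az": 0, "jaw": 12},
  {"dx": 0, "dy": 0, "dz": -50, "ax": 0, "ay": 0, "az": 0, "jaw": 12},
  {"dx": 0, "dy": 0, "dz": -30, "ax": 0, "ay": 0, "az": 0, "jaw": 12},
  {"dx": -26, "dy": 25, "dz": 0, "ax": 0, "ay": 0, "az": 0, "jaw": 12},
  {"dx": -30, "dy": 25, "dz": 0, "ax": 0, "ay": 0, "az": 0, "jaw": 12},
  {"dx": -30, "dy": 25, "dz": 0, "ax": 0, "ay": 0, "az": 0, "jaw": 12},
  {"dx": -25, "dy": 20, "dz": 0, "ax": 0, "ay": 0, "az": 0, "jaw": 12},
  {"dx": -15, "dy": 15, "dz": 0, "ax": 0, "ay": 0, "az": 0, "jaw": 12},
  {"dx": 0, "dy": 0, "dz": 0, "ax": 0, "ay": 0, "az": 0, "jaw": 12},
  {"dx": 0, "dy": 0, "dz": 10, "ax": 0, "ay": 0, "az": 0, "jaw": 12},
])

```text
time_s: 11.8
tool_pos: [641.4, 39.4, 144.6]
eef_rot: [0.762, 0.647, 0.001, -0.0]
ft_force: [-0.0, 1.0, 0.0]
gripper_width: 12.3
grasp_force: 0.0
```

```bash
python3 rel.py; python3 tray.py
```

```text
[641.4  39.4 144.6] t 11.8 xang 80.64 z [ 0.001  0.001 -1.   ] w 12.345507291331412 q7 -0.5853038690920527
step start [477.5  21.6  44.5] tool shift [ -44.3 -158.9   99.9] push len 168.6
dowel start [531.5  41.1  44.5] tool shift [ -16.3 -108.8  100. ] push len 140.4
block start [642.   38.7  44.5] tool shift [ -0.8   0.6 100.1] push len 124.4
scene tray [436. 244.] 1044 bx -119.0 -63.0 by 107.0 184.0 z 8.0 39.0
scene tray [392. 268.] 266 bx -36.0 -10.0 by 110.0 129.0 z 8.0 31.0
scene board [302. 219.] 410 bx 24.0 47.0 by -27.0 -0.0 z 46.0 95.0
scene board [297. 257.] 367 bx 68.0 103.0 by 7.0 45.0 z 46.0 59.0
top tray [171. 253.] 224 bx -40.0 -15.0 by 111.0 130.0 z 8.0 32.0
top tray [163. 287.] 228 bx -93.0 -69.0 by 114.0 135.0 z 8.0 36.0
top tray [136. 308.] 72 bx -119.0 -118.0 by 131.0 183.0 z 8.0 40.0
```

Call:
drive_tool([
  {"dx": 0, "dy": 1, "dz": 20, "ax": 0, "ay": 0, "az": 0, "jaw": 12},
  {"dx": 0, "dy": 0, "dz": 25, "ax": 0, "ay": 0, "az": 0, "jaw": 12},
  {"dx": 0, "dy": 0, "dz": 20, "ax": 0, "ay": 0, "az": 0, "jaw": 12},
  {"dx": 0, "dy": 0, "dz": 15, "ax": 0, "ay": 0, "az": 0, "jaw": 12},
  {"dx": 0, "dy": 0, "dz": 10, "ax": 0, "ay": 0, "az": 0, "jaw": 12},
  {"dx": 0, "dy": 0, "dz": 0, "ax": 0, "ay": 0, "az": 0, "jaw": 12},
  {"dx": 0, "dy": 0, "dz": 0, "ax": 0, "ay": 0, "az": 0, "jaw": 12},
  {"dx": 0, "dy": 0, "dz": 0, "ax": 0, "ay": 0, "az": 0, "jaw": 12},
  {"dx": 0, "dy": 0, "dz": 0, "ax": 0, "ay": 0, "az": 0, "jaw": 12},
  {"dx": 0, "dy": 0, "dz": 0, "ax": 0, "ay": 0, "az": 0, "jaw": 12},
])

```text
time_s: 13.15
tool_pos: [642.7, 37.3, 54.6]
eef_rot: [0.763, 0.646, 0.0, 0.0]
ft_force: [1.0, 0.1, -0.3]
gripper_width: 12.1
grasp_force: 0.0
```

```bash
python3 rel.py;  python3 -c "
from h import *
im,D=manip.get_image('scene');b=cv2.resize(im[140:360,230:440],None,fx=2.5,fy=2.5)[:,:,::-1]
cv2.imwrite('pics/c6.png',b)"
```

```text
[642.7  37.3  54.6] t 13.15 xang 80.54 z [ 0. -0. -1.] w 12.09371619014628 q7 -0.6375065161157542
step start [477.5  21.6  44.5] tool shift [ -42.6 -160.4   10. ] push len 168.6
dowel start [531.5  41.1  44.5] tool shift [ -14.4 -110.3   10. ] push len 140.4
block start [642.   38.7  44.5] tool shift [ 1.3 -0.9 10.1] push len 124.4
```

View pics/c6.png

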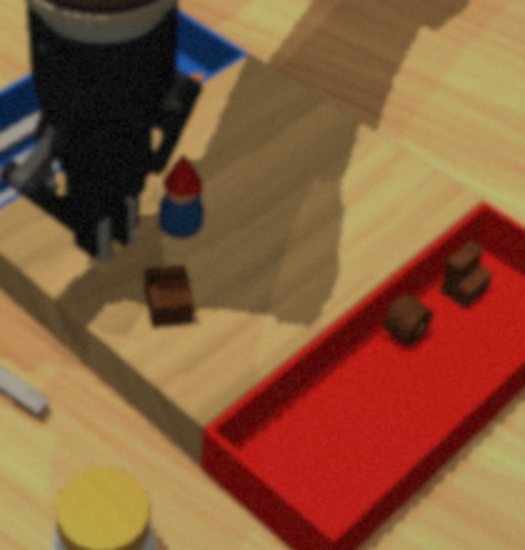

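The tips at crop (110,245) are behind the block at (168,295), with the gnome at (182,205) beside the hand. Both earlier pieces are lying in the tray. I'll offset 3 mm away from the gnome, lower and push.

Call:
drive_tool([
  {"dx": 0, "dy": 3, "dz": 0, "ax": 0, "ay": 0, "az": 0, "jaw": 12},
  {"dx": 0, "dy": 0, "dz": 5, "ax": 0, "ay": 0, "az": 0, "jaw": 12},
  {"dx": 0, "dy": 0, "dz": 5, "ax": 0, "ay": 0, "az": 0, "jaw": 12},
  {"dx": 0, "dy": 0, "dz": 0, "ax": 0, "ay": 0, "az": 0, "jaw": 12},
  {"dx": 8, "dy": 0, "dz": 0, "ax": 0, "ay": 0, "az": 0, "jaw": 12},
  {"dx": 8, "dy": 0, "dz": 0, "ax": 0, "ay": 0, "az": 0, "jaw": 12},
  {"dx": 8, "dy": 0, "dz": 0, "ax": 0, "ay": 0, "az": 0, "jaw": 12},
  {"dx": 8, "dy": 0, "dz": 0, "ax": 0, "ay": 0, "az": 0, "jaw": 12},
  {"dx": 8, "dy": 0, "dz": 0, "ax": 0, "ay": 0, "az": 0, "jaw": 12},
  {"dx": 8, "dy": 0, "dz": 0, "ax": 0, "ay": 0, "az": 0, "jaw": 12},
])

```text
time_s: 14.45
tool_pos: [653.4, 84.8, 44.3]
eef_rot: [0.763, 0.646, 0.0, 0.0]
ft_force: [0.3, -0.2, 0.4]
gripper_width: 11.9
grasp_force: 0.0
```

```bash
python3 rel.py|sed -n '1p;4p';python3 tray.py;  python3 -c "
from h import *
im,D=manip.get_image('scene');b=cv2.resize(im[140:360,230:440],None,fx=2.5,fy=2.5)[:,:,::-1]
cv2.imwrite('pics/c7.png',b)"
```

```text
[653.4  84.8  44.3] t 14.45 xang 80.56 z [ 0. -0. -1.] w 11.871908682245977 q7 -0.70676290156728
block start [642.   38.7  44.5] tool shift [-47.4  -3.7  -0.2] push len 124.4
scene tray [445. 242.] 718 bx -119.0 -112.0 by 107.0 184.0 z 8.0 39.0
scene tray [416. 249.] 319 bx -89.0 -63.0 by 113.0 134.0 z 8.0 35.0
scene tray [392. 268.] 261 bx -35.0 -10.0 by 110.0 129.0 z 9.0 30.0
scene board [301. 253.] 1229 bx 44.0 123.0 by 10.0 72.0 z 46.0 110.0
top tray [171. 253.] 225 bx -40.0 -15.0 by 111.0 130.0 z 8.0 32.0
top tray [163. 287.] 230 bx -93.0 -69.0 by 114.0 135.0 z 8.0 37.0
top tray [135. 308.] 66 bx -119.0 -118.0 by 134.0 183.0 z 8.0 39.0
```

View pics/c7.png

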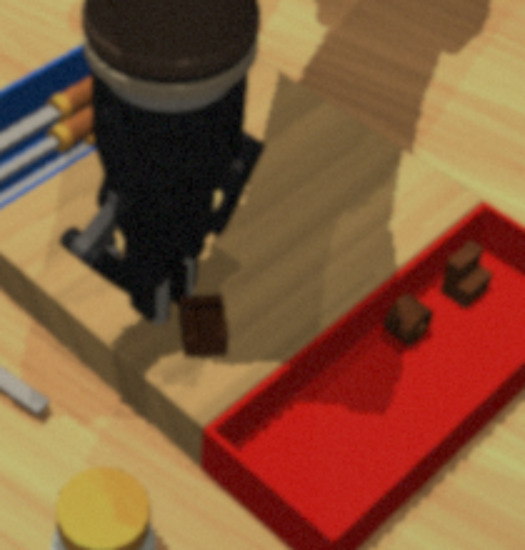

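The block at crop (203,325) is centred ahead of both tips. I'll push the last 78 mm and start lifting.

Call:
drive_tool([
  {"dx": 10, "dy": 0, "dz": 0, "ax": 0, "ay": 0, "az": 0, "jaw": 12},
  {"dx": 10, "dy": 0, "dz": 0, "ax": 0, "ay": 0, "az": 0, "jaw": 12},
  {"dx": 10, "dy": 0, "dz": 0, "ax": 0, "ay": 0, "az": 0, "jaw": 12},
  {"dx": 10, "dy": 0, "dz": 0, "ax": 0, "ay": 0, "az": 0, "jaw": 12},
  {"dx": 10, "dy": 0, "dz": 0, "ax": 0, "ay": 0, "az": 0, "jaw": 12},
  {"dx": 10, "dy": 0, "dz": 0, "ax": 0, "ay": 0, "az": 0, "jaw": 12},
  {"dx": 10, "dy": 0, "dz": 0, "ax": 0, "ay": 0, "az": 0, "jaw": 12},
  {"dx": 8, "dy": 0, "dz": 0, "ax": 0, "ay": 0, "az": 0, "jaw": 12},
  {"dx": 0, "dy": 0, "dz": 0, "ax": 0, "ay": 0, "az": 0, "jaw": 12},
  {"dx": 0, "dy": 0, "dz": 0, "ax": 0, "ay": 0, "az": 0, "jaw": 12},
])

```text
time_s: 15.85
tool_pos: [666.2, 160.7, 44.2]
eef_rot: [0.763, 0.646, -0.0, 0.0]
ft_force: [0.0, -0.0, 0.2]
gripper_width: 11.9
grasp_force: 0.0
```

```bash
python3 rel.py|sed -n '1p;4p';python3 tray.py
```

```text
[666.2 160.7  44.2] t 15.85 xang 80.53 z [-0.    -0.001 -1.   ] w 11.938320770432549 q7 -0.8005673021560528
block start [642.   38.7  44.5] tool shift [-124.3   -3.8   -0.3] push len 124.4
scene tray [444. 242.] 717 bx -119.0 -112.0 by 107.0 184.0 z 8.0 39.0
scene tray [416. 250.] 321 bx -89.0 -63.0 by 113.0 134.0 z 8.0 35.0
scene tray [392. 268.] 264 bx -36.0 -10.0 by 110.0 129.0 z 9.0 31.0
scene tray [344. 287.] 99 bx 70.0 85.0 by 107.0 114.0 z 44.0 75.0
scene tray [333. 295.] 128 bx 95.0 110.0 by 107.0 114.0 z 44.0 75.0
scene tray [344. 309.] 415 bx 68.0 99.0 by 108.0 128.0 z 8.0 30.0
scene board [302. 219.] 411 bx 24.0 48.0 by -27.0 -1.0 z 46.0 95.0
scene board [322. 271.] 44 bx 101.0 111.0 by 90.0 97.0 z 91.0 110.0
top tray [135. 308.] 69 bx -119.0 -118.0 by 128.0 183.0 z 8.0 39.0
```

The block is in the tray, top no higher than 30 mm. I'll lift clear.

Call:
drive_tool([
  {"dx": 0, "dy": 0, "dz": -20, "ax": 0, "ay": 0, "az": 0, "jaw": 12},
  {"dx": 0, "dy": 0, "dz": -40, "ax": 0, "ay": 0, "az": 0, "jaw": 12},
  {"dx": 0, "dy": 0, "dz": -40, "ax": 0, "ay": 0, "az": 0, "jaw": 12},
  {"dx": 0, "dy": 0, "dz": -40, "ax": 0, "ay": 0, "az": 0, "jaw": 12},
  {"dx": 30, "dy": 0, "dz": -20, "ax": 0, "ay": 0, "az": 0, "jaw": 12},
  {"dx": 40, "dy": 0, "dz": 0, "ax": 0, "ay": 0, "az": 0, "jaw": 12},
  {"dx": 40, "dy": 0, "dz": 0, "ax": 0, "ay": 0, "az": 0, "jaw": 12},
  {"dx": 30, "dy": 0, "dz": 0, "ax": 0, "ay": 0, "az": 0, "jaw": 12},
  {"dx": 0, "dy": 0, "dz": 0, "ax": 0, "ay": 0, "az": 0, "jaw": 12},
  {"dx": 0, "dy": 0, "dz": 0, "ax": 0, "ay": 0, "az": 0, "jaw": 12},
])

```text
time_s: 17.2
tool_pos: [689.5, 298.3, 205.1]
eef_rot: [0.763, 0.646, 0.0, 0.0]
ft_force: [0.3, 0.1, -0.3]
gripper_width: 11.9
grasp_force: 0.0
```

```bash
python3 rel.py|head -1;python3 tray.py
```

```text
[689.5 298.3 205.1] t 17.2 xang 80.51 z [ 0.001 -0.    -1.   ] w 11.926934888584555 q7 -0.8787805641544257
scene tray [429. 230.] 130 bx -119.0 -112.0 by 107.0 134.0 z 8.0 38.0
scene tray [415. 249.] 309 bx -90.0 -64.0 by 113.0 134.0 z 8.0 35.0
scene tray [392. 268.] 262 bx -35.0 -9.0 by 110.0 129.0 z 9.0 31.0
scene tray [344. 309.] 416 bx 67.0 99.0 by 108.0 128.0 z 8.0 30.0
scene board [302. 219.] 411 bx 23.0 47.0 by -26.0 -1.0 z 46.0 95.0
top tray [183. 186.] 275 bx 64.0 94.0 by 110.0 130.0 z 9.0 31.0
top tray [171. 253.] 226 bx -40.0 -15.0 by 111.0 130.0 z 9.0 31.0
top tray [163. 287.] 227 bx -93.0 -69.0 by 114.0 135.0 z 9.0 36.0
top tray [136. 308.] 58 bx -119.0 -118.0 by 134.0 179.0 z 8.0 38.0
top board [261. 227.] 276 bx 15.0 40.0 by -27.0 -0.0 z 47.0 96.0
```

```bash
python3 -c "
from cell import manip
print(manip.sign_off())"
```

```text
the job is handed in; nothing more can be done
None
```

All three offcuts are in the red scrap tray and the gnome is standing where it was; the knife and wax jar were never approached, the hand is clear, and I handed the job in at about 17 s (sign-off gave no verdict).

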